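Show the brooch in its case

ROBOT

A 6-joint arm with a two-finger parallel gripper is mounted at the origin on the work surface. World frame = base frame: x ahead of the robot, y to its left, z up, the work surface at z = 0. Lengths are in m, angles in rad, forces in N, time in s.
With the tool pointing down it reaches from about 0.35 to 0.775 m from the base axis. Payload 5.5 kg.
Tool frame: the origin (TCP) lies at the very end of the fingers, on their centre line; the grasp point (between the pads) lies 19 mm behind it; z points along the fingers, y is the line along which they close (so a half turn about z gives the same grasp; the last joint's range is limited). The gripper opens to 85 mm and grips with 20 to 120 N. Pads are 22 mm wide; open, the fingers measure 114 mm over their backs; the gripper's body (76 mm by 85 mm) begins 54 mm behind the grasp point. The pads swing forward as they close: fully open they stand 13 mm farther back than shut.
Start: joints at [-1.461, 0.313, 0.046, 1.304, 0, 1.431], TCP at [0.142, -0.557, 0.231] pointing down, gripper open.
Joint ranges: [-2.76, 2.76], [-0.86, 1.69], [-1.03, 1.26], [-2.2, 2.34], [-1.47, 1.5], [-3.14, 3.14]. Speed limits (rad/s): [2.57, 2.57, 3.14, 3.14, 3.14, 3.14].

INTERFACE

Orientations are given as a unit quaternion [w, x, y, z].
In Python, from workcell import get_state, read_camera, calibration, hand_in gives the robot as it stands.
- The arm moves only by the tool drive_tool, never from a script. Its argument "deltas" is a list that holds one entry, the list of rows, each a list of 7 numbers: the closure in counts, from 0 (fully open) to 255 (shut), then the shift along the tool's x, y, z in m, then the turn, a rotation vector about the tool's x, y, z in degrees. A call has 1 to 12 rows; each row is the pose to reach, as a shift and turn from the pose commanded when the call began, along the tool's axes at that moment; what a row does not reach only later rows make up. A row lasts 1/8 s, in which the tool goes at most 62.5 mm and 10.7 degrees, less where a joint would pass 70% of its speed; a pose out of reach is approached as far as the arm can. A call with a gripper value outside its range is refused whole. The fingers move at their own pace and stop on an object; "newtons" is the grip in N (left out, the last holds). Time passes only in rows, so rows that repeat a pose let the fingers close. It gives the time, the measured TCP pose, the force, the opening and the grip force at its end, in the units of the state.
- get_state(): the state, without advancing time (a new reading comes with each control period).
- read_camera(name): name is "side" or "top"; returns (picture, depth): 384x512x3 uint8, red, green, blue; 384x512 float32, m along the optical axis (not along the pixel's ray), 0 where there is no reading.
- calibration(name): a dict with "mtx" (3x3 intrinsics, pixels), "k1" (the pictures are not rectified: a ray, as slopes to the right and down, at radius r is drawn at 1 + k1 r^2 times it, then the intrinsics apply), "world_from_camera" (4x4, takes a point from camera to world coordinates). Camera axes: x right, y up, looking along -z (the intrinsics and any distortion apply to the point x, -y, -z); pixel columns grow to the right and rows downward; lengths in m; the calibration is good to about 2 mm. A picture is of the moment at which its call begins. calibration takes no time and is no camera call.
- hand_in(): hands the job in; it is judged then, once.
The state is a dict: "clock": time; "joint_pos": joint angles; "qvel": joint speeds; "tau": joint torques, N m; "tcp_pos": TCP position; "orientation": TCP orientation; "wrist_force": force on the tool from outside, world axes, zero at the start; "ft_torque": the same for the moment, N m; "finger_gap": finger opening in m; "grip_force": force on a finger pad.
Only numpy, scipy, OpenCV 4.12 (cv2) and the standard library are available. Lean on these libraries where they do the work, as an engineer would, in place of code of your own. Each camera call takes 0.05 s, during which the arm holds its last target. There are 200 camera calls.

TASK

A customer across the flower counter wants to see the brooch in the small square case. Press that case's thumb latch so the lid springs wide open, stand clear and leave it open for about two seconds, then push the lid down until it snaps shut and stays shut. Leave the long case closed.

Things in the scene. Friction and masses are not known exactly. Their poses are not given: they have to be found in the camera images.
- brooch_case: Small square dark-wood case, fixed to the counter; body 90 x 90 mm, top of closed lid 51 mm up. Origin: centre of its underside, on the counter; z up. +x points to the latch side, away from the robot within 0.35 rad. Hinge along y at x -45, z 41 mm; lid ends at x 45 mm; then a small steel catch, x 47 to 57 mm, 55 mm high; then the lower thumb pad.
- brooch_case_pad (a point): Middle of the top of the square case's thumb latch: a flat level steel pad 30 mm (x) by 44 mm (y), at x 80, y 0, z 42 mm of the case. Pushed down here it sinks up to 9 mm to its stop, against a light spring (1 to 4 N); about 5 to 7 mm frees the lid, so push it to the stop. It springs back when let go.
- brooch_case_lid (a joint): Square case's lid, rad: 0 to 0.006 shut and latched, 1.05 open at its stop. Plate 90 x 90 x 10 mm, hinged on the robot's side. Freed, a spring lifts its latch-side edge to 125 mm high; the outer face then looks up and to the robot. Push that face down to shut, right down to the rim: in the latch half the last 10 mm need 4 to 12 N, then the catch snaps over and holds.
- long_case_lid (a joint): Lid of the other, long dark-wood case, rad: 0 shut, 1.05 open. Same build, latch, height and depth (90 mm) but 180 mm wide, fixed to the counter on the other side of the robot's middle line. It must stay shut.

How it is judged:
By the outcome, as a careful person would: the job done as asked, in the order asked, and still so for the second after the job is handed in, with the robot touching nothing.
It also fails if it takes over 43 s, if anything falls off the work surface, if the arm or the gripper's body presses on something with over 40 N, if the wrist force passes 120 N, or if a joint passes its speed limit or range.

## Working session

There is one attempt and no reset: what is moved stays moved. The work goes in short steps, Python scripts to look and compute and a tool call to move; the robot and the scene stay as the last step left them, time stands still between calls to the robot, and variables do not carry over. Pictures are saved under pics/ and viewed, at most 10 in all, crops included, and the job is handed in when it is done.

Besides the shell and the picture viewer there is one more tool, called after ">>>" as name(argument=value, ...) on one line, values as JSON. drive_tool: Moves the arm, as the interface text tells. Its arguments: {"type":"object","properties":{"deltas":{"type":"array","items":{"type":"array","items":{"type":"array","items":{"type":"number"}}}},"newtons":{"type":"number"}},"required":["deltas"]}

```bash
mkdir -p pics; cat > h.py <<'E'
import numpy as np, cv2
from workcell import *
def world(name, depth):
    c=calibration(name); K=np.array(c["mtx"]); T=np.array(c["world_from_camera"])
    v,u=np.mgrid[0:depth.shape[0],0:depth.shape[1]].astype(float)
    p=cv2.undistortPoints(np.stack([u.ravel(),v.ravel()],1)[:,None],K,np.array([c["k1"],0,0,0.]))[:,0] if False else None
    d=np.stack([(u-K[0,2])/K[0,0],(v-K[1,2])/K[1,1]],-1); s=d.copy()
    for _ in range(10): s=d/(1+c["k1"]*(s**2).sum(-1,keepdims=True))
    P=np.stack([s[...,0]*depth,-s[...,1]*depth,-depth,np.ones_like(depth)],-1)
    return (P@T.T)[...,:3]
E
python3 - <<'E'
from h import *
for n in("top","side"):
    p,d=read_camera(n); cv2.imwrite(f"pics/{n}0.png",p[...,::-1]); np.save(n+"d.npy",d)
    W=world(n,d); np.save(n+"W.npy",W)
s=get_state(); print(s)
E
```

```text
{'clock': 0.1, 'joint_pos': array([-1.46058047e+00,  3.13959413e-01,  4.51265440e-02,  1.30361025e+00,
        1.50552279e-05,  1.43115139e+00]), 'qvel': array([-7.01959667e-04,  7.14406778e-04,  3.85928679e-03, -1.88160456e-05,
       -5.51844588e-05, -7.02704968e-04]), 'tau': array([ 7.74254186e-04, -4.81726599e+01,  2.99243134e+01,  1.27136262e-02,
       -1.43117654e-04, -7.45216710e-06]), 'tcp_pos': array([ 0.14210065, -0.55670813,  0.23049252]), 'orientation': array([-8.23197775e-04,  9.92206007e-01,  1.24605626e-01,  1.96422784e-05]), 'wrist_force': array([-0.22454403,  0.41299386, -0.55730154]), 'ft_torque': array([-0.06062619,  0.01890258, -0.02023995]), 'grip_force': 0.0, 'finger_gap': 0.08511766154552983}
```

View pics/top0.png

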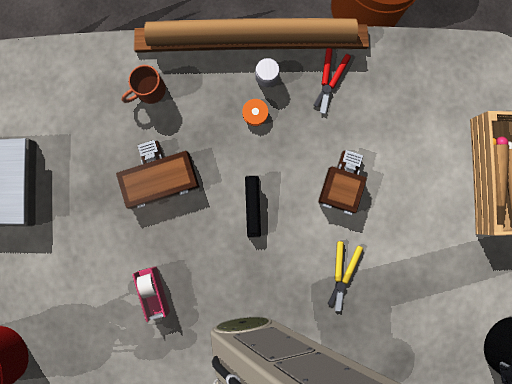

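View pics/side0.png

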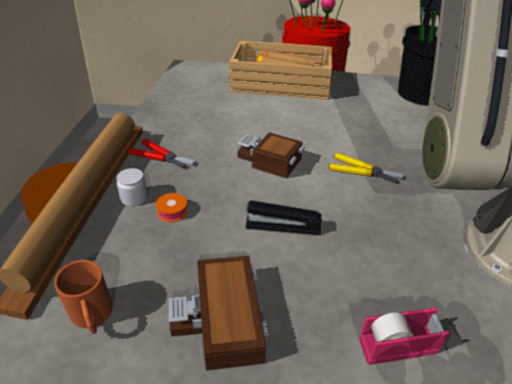

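The top view shows the square case with its lid at about (343,187) and its pad at about (352,158). The long case is at (158,180), on the left.

```bash
python3 - <<'E'
from h import *
W=np.load("topW.npy"); p=cv2.imread("pics/top0.png")
r=W[140:220,310:380]; z=r[...,2]
m=((z>.0455)&(z<.06)).astype(np.uint8)
n,l,st,c=cv2.connectedComponentsWithStats(m); 
for i in range(1,n):
    if st[i,4]>15:
        q=r[l==i]; print(st[i],q.mean(0),q.min(0),q.max(0))
        print(cv2.minAreaRect(q[:,:2].astype(np.float32)*1000))
for v in range(146,216,4): print(v,' '.join('%3d'%(1000*W[v,u,2]) for u in range(314,376,3)))
for uv in[(343,187),(350,163),(352,158),(353,154)]: print(uv,W[uv[1],uv[0]])
W=np.load("sideW.npy")
for uv in[(280,150),(250,142),(246,140)]: print('s',uv,W[uv[1],uv[0]])
cv2.imwrite("pics/c.png",cv2.resize(p[140:220,305:385],None,fx=7,fy=7,interpolation=cv2.INTER_CUBIC))
E
```

```text
[  11   25   46   48 1436] [ 0.51927225 -0.21511029  0.05182234] [ 0.4637264  -0.27012171  0.04552976] [ 0.57685801 -0.15995752  0.05912476]
((522.490966796875, -217.0301513671875), (89.57868194580078, 110.42070007324219), 70.92793273925781)
146   2   0   0   1  -1   1  -1  -1   0   0  -4   2   1   0  -3   0   0   0   3  -4  -1
150  -3   2   0  -2   0   0   1   1   3   1   0  41   5   0   1   0   0  -3   1   0   0
154   5   0   1   3  -2   3   0  -4   4  12  39  43  44  42  44  42   4   2   3   1   1
158   0   3   0   0   1  -2   3   1   0  21  39  42  39  46  44  37  40   1  -1   0   4
162   0   3  -1  -2  -1   0   0   0   5  21  42  44  46  47  45  45   0   0   2   0   2
166   1  -3   2   4  -1   0   0   0  26  28  22  53  40  45  21  42   3   0  -1   1   1
170   0   3   0   2   0  23  55  49  52  52  22  50  47  52  25   2  -1   0   0   3  -1
174   0   0  -3  -1   0  41  49  53  53  49  52  50  54  52  50  -2   0  -2   2  -1   3
178   2   0   0  -1  12  49  49  51  55  54  52  53  54  54  49  48  50  54   0  -1   1
182   0   0   0   0  38  48  52  48  48  52  51  51  54  50  52  5
[... 374 characters left out ...]
202   0   0  40  51  49  47  48  51  52  50  50  50  53  54  53  47   3   1  -1   1   3
206  -3  -3  -1  -2  44  47   8  44  51  50  48  49  49  50  53   4   4   1   0   1   0
210   2   1   2   1   2   3  -1  -1   0   4  44  42  48  52  49   1   0   0  -3   0   1
214   3   1  -3   4   3  -1   3   1  -1  -4   1  -3  47   0   0   2  -1   0   4  -4   4
(343, 187) [ 0.52385327 -0.21364511  0.05183308]
(350, 163) [ 0.58188903 -0.23393681  0.04507267]
(352, 158) [ 0.59385491 -0.2390841   0.04592999]
(353, 154) [ 0.6040439  -0.24273237  0.04214193]
s (280, 150) [ 0.51241636 -0.1929256   0.05303061]
s (250, 142) [ 0.58780361 -0.23284165  0.04150333]
s (246, 140) [ 0.5984689  -0.23899434  0.04219972]
```

View pics/c.png

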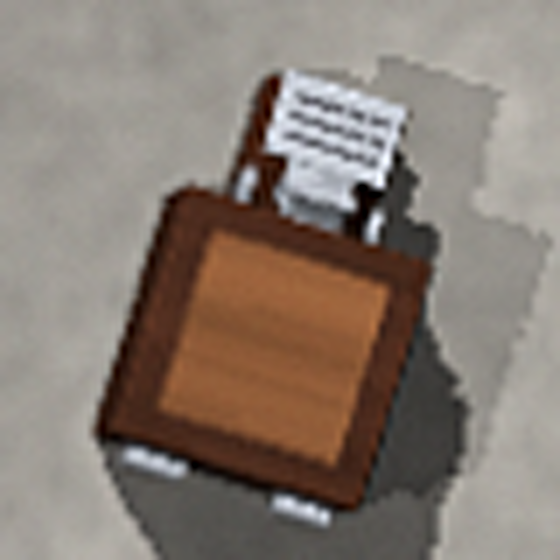

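The enlarged crop shows the lid corners at (185,188), (432,262), (360,510) and (98,437), with the inlay inside them. The steel pad spans roughly (285,70), (408,104), (385,190) and (262,155).

```bash
cat >> h.py <<'E'
def pix(name,u,v,z):
    W1=world(name,np.full((384,512),1.0)); W2=world(name,np.full((384,512),2.0))
    f=lambda W: cv2.remap(W.astype(np.float64)[...,:3].astype(np.float32),np.float32([[u]]),np.float32([[v]]),cv2.INTER_LINEAR)[0,0]
    a,b=f(W1),f(W2); t=(z-a[2])/(b[2]-a[2]); return a+t*(b-a)
E
python3 - <<'E'
from h import *
g=lambda L,z:np.array([pix("top",(x+.5)/7-.5+305,(y+.5)/7-.5+140,z)[:2] for x,y in L])
for nm,L,z in[("lid",[(185,188),(432,262),(360,510),(98,437)],.051),("inlay",[(213,232),(390,290),(347,468),(160,412)],.051),("pad",[(285,70),(408,104),(385,190),(262,155)],.042)]:
    P=g(L,z); e=np.roll(P,-1,0)-P; a=np.degrees(np.arctan2(e[:,1],e[:,0]))
    print(nm,P.round(4).tolist(),P.mean(0),np.hypot(*e.T),a)
W=np.load("topW.npy")[140:220,310:380]
import scipy.optimize as so
q=W[(W[...,2]>.046)&(W[...,2]<.057)][:,:2]; 
al=W[(W[...,2]>-.01)&(W[...,2]<.062)]
hi=al[:,2]>.045
def cost(t):
    c,s=np.cos(t[2]),np.sin(t[2]); d=al[:,:2]-t[:2]; x=d[:,0]*c+d[:,1]*s;y=-d[:,0]*s+d[:,1]*c
    far=x<.047
    return ((far&hi)!=(far&(abs(x)<.045)&(abs(y)<.045))).sum()
r=so.differential_evolution(cost,[(.49,.55),(-.24,-.19),(-.35,.35)],seed=0); print(r.x,np.degrees(r.x[2]),r.fun)
for t in(r.x,): print("pad",t[:2]+.08*np.array([np.cos(t[2]),np.sin(t[2])]))
E
```

```text
lid [[0.5735999941825867, -0.18629999458789825], [0.5468999743461609, -0.27129998803138733], [0.4625999927520752, -0.2434999942779541], [0.489300012588501, -0.15410000085830688]] [ 0.5181122  -0.21380857] [0.08902355 0.08874489 0.09331733 0.09027874] [-107.43648   161.79137    73.40806   -20.916245]
inlay [[0.5583999752998352, -0.19550000131130219], [0.5375999808311462, -0.2563000023365021], [0.47699999809265137, -0.2395000010728836], [0.49729999899864197, -0.17560000717639923]] [ 0.5175753  -0.21670102] [0.0642053  0.06282205 0.0670473  0.06423714] [-108.9382    164.49869    72.36183   -18.098497]
pad [[0.6151000261306763, -0.22419999539852142], [0.6026999950408936, -0.2669999897480011], [0.5728999972343445, -0.25780001282691956], [0.5856000185012817, -0.2151000052690506]] [ 0.5940788 -0.2410281] [0.04463422 0.03123737 0.0445774  0.03087496] [-106.144936  162.80348    73.39048   -17.100676]
[ 0.51927598 -0.21717179 -0.33100221] -18.965029366365428 73.0
pad [ 0.59493335 -0.24317106]
```

>>> drive_tool(deltas=[[[255, 0.518, -0.194, 0, 0, 0, 24], [255, 0.518, -0.194, 0, 0, 0, 24], [255, 0.518, -0.194, 0, 0, 0, 24], [255, 0.518, -0.194, 0, 0, 0, 24], [255, 0.518, -0.194, 0, 0, 0, 24], [255, 0.518, -0.194, 0, 0, 0, 24], [255, 0.518, -0.194, 0, 0, 0, 24], [255, 0.518, -0.194, 0, 0, 0, 24], [255, 0.518, -0.194, 0, 0, 0, 24], [255, 0.518, -0.194, 0, 0, 0, 24], [255, 0.518, -0.194, 0.06, 0, 0, 24], [255, 0.518, -0.194, 0.1, 0, 0, 24]]], newtons=40)

```text
clock: 1.6
tcp_pos: [0.5947, -0.241, 0.1288]
orientation: [-0.0, 0.996, -0.085, -0.001]
wrist_force: [-0.0, -0.1, -0.6]
finger_gap: 0.0
grip_force: 0.0
```

>>> drive_tool(deltas=[[[255, 0.002, 0, 0.05, 0, 0, 0], [255, 0.002, 0, 0.08, 0, 0, 0], [255, 0.002, 0, 0.086, 0, 0, 0], [255, 0.002, 0, 0.089, 0, 0, 0], [255, 0.002, 0, 0.092, 0, 0, 0], [255, 0.002, 0, 0.095, 0, 0, 0], [255, 0.002, 0, 0.097, 0, 0, 0]]])

```text
clock: 2.48
tcp_pos: [0.5996, -0.2424, 0.0357]
orientation: [0.001, 0.996, -0.084, 0.002]
wrist_force: [2.0, -0.9, 1.9]
finger_gap: 0.0002
grip_force: 1.3
```

>>> drive_tool(deltas=[[[255, 0.004, 0, 0.002, 0, 0, 0], [255, 0.004, 0, 0.003, 0, 0, 0]]])

```text
clock: 2.72
tcp_pos: [0.602, -0.2422, 0.0324]
orientation: [0.0, 0.996, -0.084, -0.0]
wrist_force: [-4.9, 0.8, 12.6]
finger_gap: 0.0
grip_force: 5.8
```

```bash
python3 - <<'E'
from h import *
s=get_state();print(s["clock"],s["tcp_pos"],s["wrist_force"],s["orientation"],s["joint_pos"])
p,d=read_camera("side"); cv2.imwrite("pics/s1.png",cv2.resize(p[60:220,180:420,::-1],None,fx=3,fy=3))
E
```

```text
2.725 [ 0.6019575  -0.24224377  0.03238768] [-4.93314979  0.769001   12.61368659] [ 2.61948430e-04  9.96431072e-01 -8.44098603e-02 -1.59892782e-04] [-5.05918134e-01  5.71195674e-01 -5.87348104e-02  9.40943354e-01
 -6.08870060e-04  2.80469539e+00]
```

View pics/s1.png

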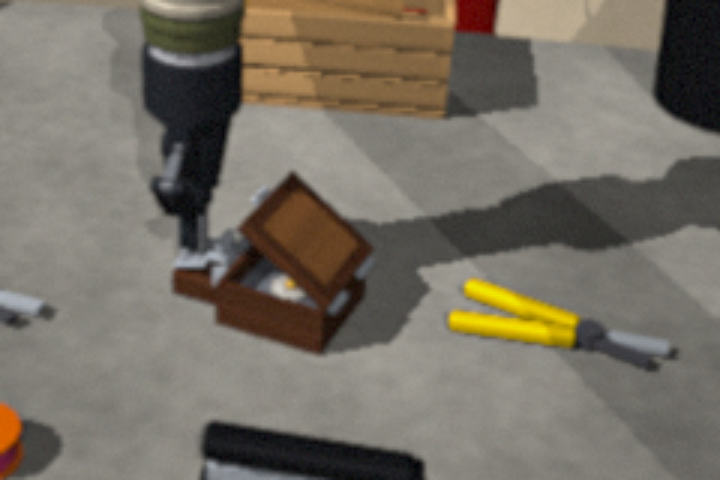

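The side view shows the lid at about (305,245) springing open, with the brooch visible. The fingers are on the pad at about (200,260), so I'm lifting clear.

>>> drive_tool(deltas=[[[255, 0.004, 0, -0.05, 0, 0, 0], [255, 0.02, 0, -0.11, 0, 0, 0], [255, 0.03, 0, -0.17, 0, 0, 0], [255, 0.03, 0, -0.2, 0, 0, 0], [255, 0.03, 0, -0.2, 0, 0, 0], [255, 0.03, 0, -0.2, 0, 0, 0], [255, 0.03, 0, -0.2, 0, 0, 0], [255, 0.03, 0, -0.2, 0, 0, 0], [255, 0.03, 0, -0.2, 0, 0, 0], [255, 0.03, 0, -0.2, 0, 0, 0], [255, 0.03, 0, -0.2, 0, 0, 0], [255, 0.03, 0, -0.2, 0, 0, 0]]])

```text
clock: 4.28
tcp_pos: [0.6316, -0.2473, 0.2314]
orientation: [0.0, 0.996, -0.084, 0.0]
wrist_force: [0.4, -0.4, -0.5]
finger_gap: 0.0001
grip_force: 0.0
```

```bash
python3 - <<'E'
from h import *
p,d=read_camera("side"); cv2.imwrite("pics/s2.png",cv2.resize(p[60:220,180:420,::-1],None,fx=3,fy=3))
W=world("side",d)[90:190,230:320].reshape(-1,3)
c,s=np.cos(-.302),np.sin(-.302); q=W[:,:2]-[.5178,-.2165]; x=q[:,0]*c+q[:,1]*s; y=-q[:,0]*s+q[:,1]*c
for a,b in((.06,.08),(.08,.1),(.1,.115),(.115,.135)):
    m=(abs(x)<.1)&(abs(y)<.05)&(W[:,2]>a)&(W[:,2]<b); print(a,m.sum(),np.percentile(x[m],[5,50,95]) if m.any() else 0)
st=get_state();print(st["clock"],st["tcp_pos"],st["orientation"])
def R(q):
    w,*v=q; return __import__("scipy.spatial.transform",fromlist=['x']).Rotation.from_quat([*v,w]).as_matrix()
M=R(st["orientation"])
for X,Z in[(-50,165),(-50,120),(-29,111),(-12,101),(3,87),(14,70),(20,58),(22,51),(22,47)]:
    t=np.array([.5178+X/1e3*c,-.2165+X/1e3*s,Z/1e3]); print(X,Z,(M.T@(t-st["tcp_pos"])).round(3))
E
```

```text
0.06 229 [-0.04334297 -0.03778905 -0.03024865]
0.08 239 [-0.03237043 -0.0264758  -0.01975995]
0.1 196 [-0.02149954 -0.0162577  -0.00924127]
0.115 182 [-0.01250827 -0.00767782  0.00026929]
4.325 [ 0.63160049 -0.24723727  0.23136177] [ 6.33460659e-05  9.96427142e-01 -8.44567490e-02  6.44601695e-05]
-50 165 [-0.167 -0.018  0.066]
-50 120 [-0.167 -0.018  0.111]
-29 111 [-0.146 -0.015  0.12 ]
-12 101 [-0.129 -0.013  0.13 ]
3 87 [-0.114 -0.011  0.144]
14 70 [-0.103 -0.009  0.161]
20 58 [-0.098 -0.009  0.173]
22 51 [-0.096 -0.008  0.18 ]
22 47 [-0.096 -0.008  0.184]
```

View pics/s2.png

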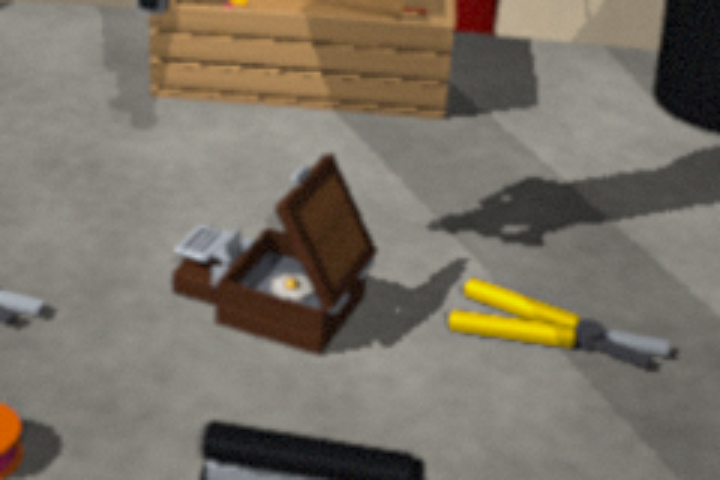

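The lid is fully open: its edge is at about (330,157), and the profile matches a 60° tilt. I'll hold a little longer, then go round to the robot's side.

>>> drive_tool(deltas=[[[255, 0, 0, 0, 0, 0, 0], [255, 0, 0, 0, 0, 0, 0], [255, 0, 0, 0, 0, 0, 0], [255, 0, 0, 0, 0, 0, 0], [255, 0, 0, 0, 0, 0, 0], [255, -0.06, -0.006, 0, 0, 0, 0], [255, -0.12, -0.012, 0, 0, 0, 0], [255, -0.167, -0.018, 0.02, 0, 0, 0], [255, -0.167, -0.018, 0.06, 0, 0, 0], [255, -0.167, -0.018, 0.105, 0, 0, 0], [255, -0.167, -0.018, 0.111, 0, 0, 0]]])

```text
clock: 5.7
tcp_pos: [0.4678, -0.2001, 0.1179]
orientation: [-0.001, 0.996, -0.085, -0.002]
wrist_force: [0.2, -0.0, -0.0]
finger_gap: 0.0001
grip_force: 0.0
```

>>> drive_tool(deltas=[[[255, 0.021, 0.003, 0.009, 0, 0, 0], [255, 0.038, 0.005, 0.019, 0, 0, 0], [255, 0.053, 0.007, 0.033, 0, 0, 0], [255, 0.06, 0.008, 0.042, 0, 0, 0], [255, 0.065, 0.009, 0.05, 0, 0, 0], [255, 0.069, 0.01, 0.058, 0, 0, 0], [255, 0.071, 0.01, 0.064, 0, 0, 0], [255, 0.071, 0.01, 0.068, 0, 0, 0], [255, 0.071, 0.01, 0.07, 0, 0, 0], [255, 0.071, 0.01, 0.071, 0, 0, 0]]])

```text
clock: 6.95
tcp_pos: [0.5389, -0.2235, 0.0504]
orientation: [0.0, 0.996, -0.084, 0.001]
wrist_force: [-2.1, 0.8, 10.8]
finger_gap: 0.0002
grip_force: 5.4
```

>>> drive_tool(deltas=[[[255, 0, 0, 0.002, 0, 0, 0], [255, 0, 0, 0.003, 0, 0, 0], [255, 0, 0, 0.003, 0, 0, 0]]])

```text
clock: 7.32
tcp_pos: [0.5391, -0.2236, 0.0496]
orientation: [0.001, 0.996, -0.084, 0.001]
wrist_force: [-5.8, 2.2, 21.9]
finger_gap: 0.0
grip_force: 10.6
```

>>> drive_tool(deltas=[[[255, 0, 0, -0.01, 0, 0, 0], [255, 0, 0, -0.04, 0, 0, 0], [255, 0, 0, -0.09, 0, 0, 0], [255, -0.03, 0.05, -0.15, 0, 0, 0], [255, -0.06, 0.1, -0.18, 0, 0, 0], [255, -0.08, 0.15, -0.18, 0, 0, 0], [255, -0.08, 0.15, -0.18, 0, 0, 0], [255, -0.08, 0.15, -0.18, 0, 0, 0]]])

```text
clock: 8.32
tcp_pos: [0.4337, -0.3578, 0.2259]
orientation: [-0.0, 0.996, -0.085, -0.0]
wrist_force: [0.3, -0.1, 0.1]
finger_gap: 0.0
grip_force: 0.0
```

```bash
python3 - <<'E'
from h import *
p,d=read_camera("side"); cv2.imwrite("pics/s3.png",p[...,::-1])
W=world("side",d)[90:190,230:320].reshape(-1,3)
c,s=np.cos(-.302),np.sin(-.302); q=W[:,:2]-[.5178,-.2165]; x=q[:,0]*c+q[:,1]*s; y=-q[:,0]*s+q[:,1]*c
for a in(-.03,-.01,.01,.03):
    m=(abs(x-a)<.01)&(abs(y)<.035)&(W[:,2]>.03)&(W[:,2]<.15); print(a,np.median(W[m,2]))
st=get_state();print(st["clock"],st["tcp_pos"],st["wrist_force"])
E
```

```text
-0.03 0.05181739762242532
-0.01 0.05219848740364064
0.01 0.052136523678919744
0.03 0.0523504574940431
8.375 [ 0.43414435 -0.35692765  0.22558179] [-0.68710505 -0.22191025 -0.13778707]
```

View pics/s3.png

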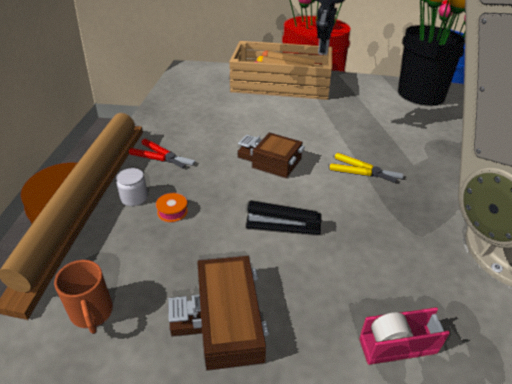

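The square case at (275,152) is shut and level at 52 mm, and the long case at (230,305) is still closed. The arm is clear of everything, so I'm handing in.

```bash
python3 -c "from workcell import *;print(hand_in())"
```

```text
the job is handed in; nothing more can be done
None
```

The square case was opened by its latch, stood open for about two seconds with the arm clear, and was pushed shut and stayed shut; the long case stayed closed, and I handed the job in at about 8.4 s.

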